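# Flip the stock tags of the vial bins

### The arm

A 6-joint arm with a two-finger parallel gripper is mounted at the origin on the work surface. World frame = base frame: x ahead of the robot, y to its left, z up, the work surface at z = 0. Lengths are in m, angles in degrees, forces in N, time in s.
With the tool pointing down it reaches from about 0.4 to 0.825 m from the base axis. Payload 7 kg.
Tool frame: the origin (TCP) lies midway between the tips of the shut fingers; the grasp point (between the pads) lies 19 mm behind it; z points along the fingers, y is the line along which they close (so a half turn about z gives the same grasp; the last joint's range is limited). The gripper opens to 88 mm and grips with 3 to 60 N. Pads are 19 mm wide; open, the fingers measure 130 mm over their backs; the gripper's body (78 mm by 193 mm) begins 47 mm behind the grasp point.
Start: joints at [-47.951, 20.546, 0.682, 0, -70.136, -16.507], TCP at [0.291, -0.609, 0.227] pointing down, gripper open.
Joint ranges: [-176.03, 176.03], [-82.01, 121.73], [-58.28, 71.71], [-173.87, 95.51], [-174.79, -0.11], [-173.66, 173.66]. Speed limits (degrees/s): [136.94, 136.94, 172.46, 180, 180, 180].

### API

Orientations are given as a 3x3 rotation matrix whose columns are the frame's x, y, z axes.
In Python, from rig import robot gives the robot as it stands. Calls block until the motion is done:
- robot.goto(position, orientation): joint-space move of the TCP to a pose.
- robot.servo_line(position, ori=None, speed=0.15): straight line of the TCP; ori=None keeps the orientation; speed is the mean speed in m/s.
- robot.movej(angles): joint-space move.
- robot.move_gripper(opening): opening from 0.0 (shut) to 1.0 (fully open); the grip force is fixed at half the most; returns when the fingers have stopped.
- robot.dwell(seconds).
- robot.ik(position, orientation): joint angles nearest the present ones, or None.
- robot.grab_frame(name): name is "scene" or "top" or "wrist"; returns (picture, depth): 480x640x3 uint8, red, green, blue; 480x640 float32, m along the optical axis (not along the pixel's ray), 0 where there is no reading.
- robot.camera_info(name): a dict with "vfov" (degrees; the focal length in pixels is half the picture's height over the tangent of half this angle, whatever the lens; pixels are square), "cx", "cy" (the principal point, pixels), "view" (4x4, takes a point from world to camera coordinates); the wrist camera has in their place "T_tool_cam" (4x4, takes a point from camera to tool coordinates, whose origin is the TCP and whose axes are the flange's). Camera axes: x right, y down, z forward; pixel columns grow to the right and rows downward; lengths in m; the calibration is good to about 2 mm. A picture is of the moment at which its call begins: read the wrist's pose just before it. camera_info takes no time and is no camera call.
A pose or a line that the arm cannot do raises robot.Unreachable and nothing moves.
- robot.job_done(): hands the job in; it is judged then, once.
Readings, each from a call of its own:
- robot.read_t(): time.
- robot.read_qpos(): joint angles.
- robot.read_qvel(): joint speeds.
- robot.read_effort(): joint torques, N m.
- robot.read_position(): TCP position.
- robot.read_tcp_rot(): TCP orientation.
- robot.read_force(): force on the tool from outside, world axes, zero at the start.
- robot.read_ft_torque(): the same for the moment, N m.
- robot.read_grip_width(): opening from 0.0 (shut) to 1.0 (fully open).
- robot.read_finger_force(): force on a finger pad.
Only numpy, scipy, OpenCV 4.12 (cv2) and the standard library are available. Lean on these libraries where they do the work, as an engineer would, in place of code of your own. Each camera call takes 0.05 s, during which the arm holds its last target. There are 200 camera calls.

### The job

On the stock board, each bin of sample vials has a red-and-green hinged tag in its lane. Push the tags over with a fingertip wherever needed, so that the tags of the full bins (all six vials) show green face up and the tags of all other bins show red face up. Just push the tags: do not lift, shift or tip the bins, the jar, the slide box or the marker.

Things in the scene. Friction and masses are not known exactly. Their poses are not given: they have to be found in the camera images.
- board: white stock board, 235 x 570 x 6 mm, fixed on the bench; origin at the centre of its underside, x across it (away from the robot at yaw 0), y along it, z up. Four lanes, 135 mm apart along y (at y = -202.5, -67.5, 67.5, 202.5 mm), parted by black lines; each lane has one tag (at x = -45 mm) and one bin (at x = +55 mm, give or take 5 mm) joined by a grey strip.
- hinge_a (a point): middle of the hinge line of tag_a, 32 mm above the bench, line along the board's x, axes as the board's. Its fixed stand (74 mm in x, 36 in y) and stop bars reach 11 mm above the line. A leaning tag's free edge is 51 mm above the line, 36 mm to its side: a fingertip lowered beyond that edge and moved level across the line pushes the tag over (under 2 N).
- tag_a (a joint): flap on hinge_a: 54 mm wide (board x), 5 mm thick, 62.5 mm from hinge line to rounded white free edge. One face green, one red. 0 = upright; +0.61 rad (stop) leans to the board's -y, green face up (shows green); -0.61 (stop) leans to +y, red face up (shows red). No spring: its weight (about 60 g) holds it at either stop; past upright it falls over by itself.
- hinge_b (a point): middle of the hinge line of tag_b, 32 mm above the bench, line along the board's x, axes as the board's. Its fixed stand (74 mm in x, 36 in y) and stop bars reach 11 mm above the line. A leaning tag's free edge is 51 mm above the line, 36 mm to its side: a fingertip lowered beyond that edge and moved level across the line pushes the tag over (under 2 N).
- tag_b (a joint): flap on hinge_b: 54 mm wide (board x), 5 mm thick, 62.5 mm from hinge line to rounded white free edge. One face green, one red. 0 = upright; +0.61 rad (stop) leans to the board's -y, green face up (shows green); -0.61 (stop) leans to +y, red face up (shows red). No spring: its weight (about 60 g) holds it at either stop; past upright it falls over by itself.
- hinge_c (a point): middle of the hinge line of tag_c, 32 mm above the bench, line along the board's x, axes as the board's. Its fixed stand (74 mm in x, 36 in y) and stop bars reach 11 mm above the line. A leaning tag's free edge is 51 mm above the line, 36 mm to its side: a fingertip lowered beyond that edge and moved level across the line pushes the tag over (under 2 N).
- tag_c (a joint): flap on hinge_c: 54 mm wide (board x), 5 mm thick, 62.5 mm from hinge line to rounded white free edge. One face green, one red. 0 = upright; +0.61 rad (stop) leans to the board's -y, green face up (shows green); -0.61 (stop) leans to +y, red face up (shows red). No spring: its weight (about 60 g) holds it at either stop; past upright it falls over by itself.
- hinge_d (a point): middle of the hinge line of tag_d, 32 mm above the bench, line along the board's x, axes as the board's. Its fixed stand (74 mm in x, 36 in y) and stop bars reach 11 mm above the line. A leaning tag's free edge is 51 mm above the line, 36 mm to its side: a fingertip lowered beyond that edge and moved level across the line pushes the tag over (under 2 N).
- tag_d (a joint): flap on hinge_d: 54 mm wide (board x), 5 mm thick, 62.5 mm from hinge line to rounded white free edge. One face green, one red. 0 = upright; +0.61 rad (stop) leans to the board's -y, green face up (shows green); -0.61 (stop) leans to +y, red face up (shows red). No spring: its weight (about 60 g) holds it at either stop; past upright it falls over by itself.
- bin_a: loose blue open bin, 80 (x) x 86 (y) x 36 mm, full: all six vials, orange caps in 2 x 3; the caps stand 52 mm above its underside. Origin at the centre of its underside, 6 mm above the bench. Its tag is the one in the same lane, 100 mm away from it along the board's x; the next nearest is about 168 mm away.
- bin_b: loose blue open bin, 80 (x) x 86 (y) x 36 mm, full: all six vials, orange caps in 2 x 3; the caps stand 52 mm above its underside. Origin at the centre of its underside, 6 mm above the bench. Its tag is the one in the same lane, 100 mm away from it along the board's x; the next nearest is about 168 mm away.
- bin_c: loose blue open bin, 80 (x) x 86 (y) x 36 mm, full: all six vials, orange caps in 2 x 3; the caps stand 52 mm above its underside. Origin at the centre of its underside, 6 mm above the bench. Its tag is the one in the same lane, 100 mm away from it along the board's x; the next nearest is about 168 mm away.
- bin_d: loose blue open bin, 80 (x) x 86 (y) x 36 mm, not full: two vials left; the caps stand 52 mm above its underside. Origin at the centre of its underside, 6 mm above the bench. Its tag is the one in the same lane, 100 mm away from it along the board's x; the next nearest is about 168 mm away.
- jar: loose closed jar, 56 mm in diameter, 75 mm high, beside the board; origin at the centre of its underside. Not part of the work.
- slide_box: loose slide box, 87 x 38 x 32 mm, black with yellow lid, beside the board; origin at the centre of its underside. Not part of the work.
- marker: loose squarish marker pen, 124 mm long, 18 mm high, lying beside the board near the jar; its origin lies on the underside, 45 mm from its blunt end, x along it towards the blue cap. Not part of the work.
Things that resemble listed ones, but are neither listed nor needed, are in the scene too. Leave any turquoise look-alike of the bin_d alone.

How it is judged (in metres and radians):
At the end, for the whole second after the job is handed in: Each tag in the lane of a full bin leans on its green-up stop (joint above 0.5 rad) and each tag in the lane of a bin that is not full on its red-up stop (below -0.5 rad), all at rest (under 0.1 rad/s); the bins, jar, slide box and marker are within 15 mm of where they started ((horizontal distance between hinge_a and bin_a above 0.132 m or value of joint tag_a above 0.5 rad) and (horizontal distance between hinge_a and bin_b above 0.132 m or value of joint tag_a above 0.5 rad) and (horizontal distance between hinge_a and bin_c above 0.132 m or value of joint tag_a above 0.5 rad) and (horizontal distance between hinge_a and bin_d above 0.132 m or value of joint tag_a below -0.5 rad) and velocity of joint tag_a between -0.1 and 0.1 rad/s and (horizontal distance between hinge_b and bin_a above 0.132 m or value of joint tag_b above 0.5 rad) and (horizontal distance between hinge_b and bin_b above 0.132 m or value of joint tag_b above 0.5 rad) and (horizontal distance between hinge_b and bin_c above 0.132 m or value of joint tag_b above 0.5 rad) and (horizontal distance between hinge_b and bin_d above 0.132 m or value of joint tag_b below -0.5 rad) and velocity of joint tag_b between -0.1 and 0.1 rad/s and (horizontal distance between hinge_c and bin_a above 0.132 m or value of joint tag_c above 0.5 rad) and (horizontal distance between hinge_c and bin_b above 0.132 m or value of joint tag_c above 0.5 rad) and (horizontal distance between hinge_c and bin_c above 0.132 m or value of joint tag_c above 0.5 rad) and (horizontal distance between hinge_c and bin_d above 0.132 m or value of joint tag_c below -0.5 rad) and velocity of joint tag_c between -0.1 and 0.1 rad/s and (horizontal distance between hinge_d and bin_a above 0.132 m or value of joint tag_d above 0.5 rad) and (horizontal distance between hinge_d and bin_b above 0.132 m or value of joint tag_d above 0.5 rad) and (horizontal distance between hinge_d and bin_c above 0.132 m or value of joint tag_d above 0.5 rad) and (horizontal distance between hinge_d and bin_d above 0.132 m or value of joint tag_d below -0.5 rad) and velocity of joint tag_d between -0.1 and 0.1 rad/s and distance of each of bin_a, bin_b, bin_c, bin_d, jar, slide_box, marker from where it was at the start of the episode below 0.015 m); the robot touches nothing.
It fails at once if a bin is lifted, carried, pushed more than 15 mm out of place or tipped (distance of any of bin_a, bin_b, bin_c, bin_d from where it was at the start of the episode above 0.015 m or angle between any of bin_a, bin_b, bin_c, bin_d's own z axis and vertical above 0.2 rad).
It fails at once if the jar, slide box or marker is lifted, carried, pushed more than 15 mm out of place or tipped (distance of any of jar, slide_box, marker from where it was at the start of the episode above 0.015 m or angle between any of jar, slide_box, marker's own z axis and vertical above 0.2 rad).
It also fails if it takes over 51 s, if anything falls off the work surface, if the arm or the gripper's body presses on something with over 40 N, if the wrist force passes 120 N, or if a joint passes its speed limit or range.

## Working session

There is one attempt and no reset: what is moved stays moved. The work goes in short steps, each a Python script; the robot and the scene stay as the last script left them, time stands still between calls to the robot, and variables do not carry over. Pictures are saved under pics/ and viewed, at most 10 in all, crops included, and the job is handed in when it is done.

```bash
mkdir -p pics; python3 - <<'E'
from rig import robot
import cv2,numpy as np
for n in("top","scene"):
    p,d=robot.grab_frame(n); cv2.imwrite(f"pics/{n}.png",p[:,:,::-1]); np.savez(f"{n}.npz",p=p,d=d)
    print(n,robot.camera_info(n))
print(robot.read_t(),robot.read_tcp_rot())
E
```

```text
top {'vfov': 48.73262199685484, 'cx': 326.17967423994, 'cy': 238.15189094530817, 'view': array([[-0.02534237, -0.99967369, -0.00320728,  0.04004709],
       [-0.99807862,  0.02548313, -0.0564772 ,  0.58609126],
       [ 0.05654051,  0.00176985, -0.99839874,  1.32425289],
       [ 0.        ,  0.        ,  0.        ,  1.        ]])}
scene {'vfov': 48.82313182177226, 'cx': 318.1825600160726, 'cy': 245.65348600555913, 'view': array([[-0.66616576,  0.74567629,  0.01378625,  0.36344872],
       [ 0.50764639,  0.46690371, -0.72408292, -0.24576008],
       [-0.54636831, -0.47536071, -0.68957514,  1.83621088],
       [ 0.        ,  0.        ,  0.        ,  1.        ]])}
0.1 [[-9.02318364e-01 -4.31069518e-01 -8.00329933e-04]
 [-4.31070233e-01  9.02317418e-01  1.31566685e-03]
 [ 1.55007763e-04  1.53214877e-03 -9.99998814e-01]]
```

View pics/top.png

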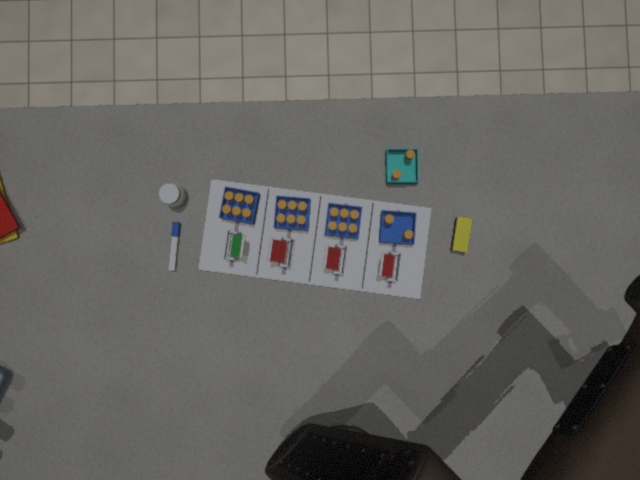

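View pics/scene.png

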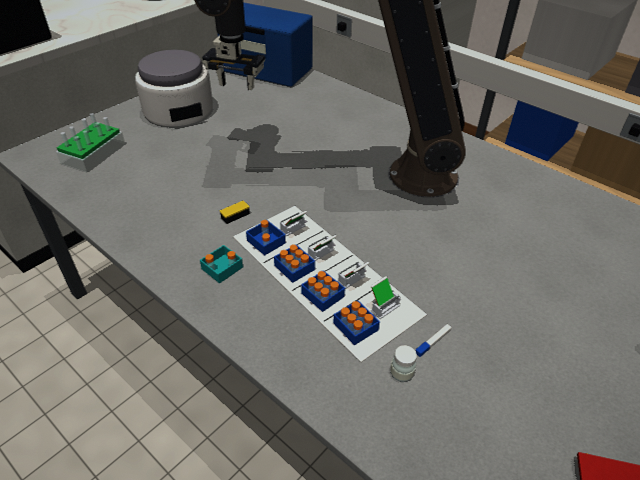

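The top view shows the board at about (315,239), with lanes from left (+y) to right. Lane 1 is full with its tag green (235,246). Lanes 2 and 3 are full but red (281,252; 335,259), so both need pushing. Lane 4 isn't full and is red (389,266), which is correct. The scene view agrees, and the turquoise look-alike lies off the board.

```bash
cat > h.py <<'E'
import cv2,numpy as np
from rig import robot
def ray(px,z,n="top"):
    c=robot.camera_info(n);f=240/np.tan(np.radians(c["vfov"])/2);V=c["view"];R=V[:3,:3]
    o=-R.T@V[:3,3];d=R.T@np.array([(px[0]-c["cx"])/f,(px[1]-c["cy"])/f,1]);return o+d*(z-o[2])/d[2]
def cents(m,a=40):
    n,_,s,c=cv2.connectedComponentsWithStats(m.astype(np.uint8));return [(c[i],s[i,4]) for i in range(1,n) if s[i,4]>a]
E
python3 - <<'E'
from h import *
p=np.load("top.npz")["p"]; h=cv2.cvtColor(p,cv2.COLOR_RGB2HSV)
H,S,V=h[...,0],h[...,1],h[...,2]
w=((S<40)&(V>130)).astype(np.uint8); w[:150]=0;w[320:]=0;w[:,:190]=0;w[:,450:]=0
q=cv2.boxPoints(cv2.minAreaRect(np.argwhere(w)[:,::-1].astype(np.float32)))
W=np.array([ray(a,.006) for a in q])[:,:2]
c=W.mean(0); print(q,W,c,[np.linalg.norm(W[i]-W[i-1]) for i in range(4)])
e=max((W[i]-W[i-1] for i in range(4)),key=np.linalg.norm); y=e/np.linalg.norm(e); y*=np.sign(y[1]); x=np.array([y[1],-y[0]])
print("x",x,"yaw",np.degrees(np.arctan2(x[1],x[0])))
np.savez("board.npz",c=c,x=x,y=y)
for n,m,z in(("red",((H<8)|(H>172))&(S>120),.057),("green",(H>50)&(H<75)&(S>120),.057),("bin",(H>105)&(H<125)&(S>120),.03),("cap",(H>8)&(H<22)&(S>120),.058)):
    for k,a in cents(m,20):
        g=ray(k,z)[:2]-c; print(n,k.round(),a,np.round([g@x,g@y],3))
for t in(.0675,-.0675): print(c-.045*x+t*y)
E
```

```text
[[198.15112 269.43747]
 [210.11407 178.7183 ]
 [431.74365 207.94421]
 [419.7807  298.6634 ]] [[ 0.51614365  0.35276525]
 [ 0.74798809  0.31930351]
 [ 0.65797528 -0.24666651]
 [ 0.42801756 -0.20795103]] [0.58753114 0.0543628 ] [np.float64(0.5675992936924349), np.float64(0.23424673005152266), np.float64(0.5730832062698318), np.float64(0.23319399395874646)]
x [ 0.98758785 -0.15706761] yaw -9.036730494981077
red [  6. 219.] 469 [-0.054  0.759]
red [278. 251.] 277 [-0.044  0.083]
red [333. 258.] 232 [-0.044 -0.052]
red [388. 265.] 193 [-0.044 -0.188]
green [236. 245.] 165 [-0.044  0.188]
bin [241. 207.] 437 [0.053 0.193]
bin [293. 214.] 457 [0.051 0.062]
bin [342. 222.] 467 [ 0.049 -0.064]
bin [397. 227.] 867 [ 0.054 -0.201]
bin [175. 229.] 91 [-0.023  0.349]
cap [410. 154.] 60 [ 0.236 -0.207]
cap [396. 174.] 51 [ 0.181 -0.18 ]
cap [  5. 199.] 31 [-0.006  0.769]
cap [229. 195.] 59 [0.075 0.223]
cap [244. 198.] 111 [0.073 0.185]
cap [282. 204.] 54 [0.071 0.09 ]
cap [292. 205.] 49 [0.071 0.065]
cap [302. 206.] 49 [0.073 0.04 ]
cap [231. 210.] 113 [0.04  0.212]
cap [246. 212.] 54 [0.038 0.174]
cap [334. 212.] 46 [ 0.069 -0.04 ]
cap [344. 213.] 48 [ 0.069 -0.064]
cap [354. 214.] 47 [ 0.069 -0.089]
cap [281. 218.] 51 [0.037 0.088]
cap [291. 219.] 48 [0.038 0.063]
cap [389. 219.] 49 [ 0.069 -0.175]
cap [301. 220.] 50 [0.039 0.039]
cap [332. 225.] 45 [ 0.035 -0.04 ]
cap [342. 227.] 47 [ 0.035 -0.064]
cap [352. 228.] 46 [ 0.035 -0.089]
cap [  8. 234.] 22 [-0.091  0.747]
cap [408. 234.] 55 [ 0.038 -0.228]
[0.55369175 0.12809303]
[ 0.53248763 -0.00523133]
```

The board fit is good: its size matches to within 3 mm, and the tag centroids sit ±15 mm from the hinge lines as expected. Next I'll push tags 2 and 3.

```bash
python3 - <<'E'
from h import *
b=np.load("board.npz");c,x,y=b["c"],b["x"],b["y"]
P=lambda t,z:np.r_[c-.045*x+t*y,z]
def ori(s):
    Y=np.r_[s*x,0];Z=np.array([0,0,-1.]);return np.c_[np.cross(Y,Z),Y,Z]
robot.move_gripper(0.0)
q0=np.array(robot.read_qpos());best=[]
for s in(1,-1):
    q=robot.ik(P(-.0025,.2),ori(s))
    if q is not None: best.append((np.abs(np.array(q)-q0).max(),s))
R=ori(min(best)[1]);print(best)
for l in(-.0675,.0675):
    robot.goto(P(l+.065,.2),R)
    robot.servo_line(P(l+.065,.065),speed=.1)
    print(robot.read_position(),P(l+.065,.065),robot.read_force())
    robot.servo_line(P(l-.006,.065),speed=.06); print(robot.read_force())
    robot.dwell(.3)
    robot.servo_line(P(l+.02,.065),speed=.1)
    robot.servo_line(P(l+.02,.2),speed=.15)
robot.servo_line(np.r_[.45,-.25,.3],speed=.25)
robot.dwell(.5)
p,d=robot.grab_frame("top"); cv2.imwrite("pics/top2.png",p[140:320,140:480,::-1].repeat(2,0).repeat(2,1)); print(robot.read_t())
E
```

```text
[(np.float64(160.7010571188485), 1), (np.float64(74.72461933194373), -1)]
[0.54310592 0.0591131  0.06559403] [0.54269702 0.05896188 0.065     ] [-0.26835016  0.84741594  0.00234818]
[-0.14545317 -0.51482242 -0.56772205]
[0.56429027 0.19254893 0.06565085] [0.56390115 0.19228624 0.065     ] [-0.27118877  0.52872989 -0.85082442]
[ 0.56711908 -0.26371086 -0.15749341]
16.3833
```

View pics/top2.png

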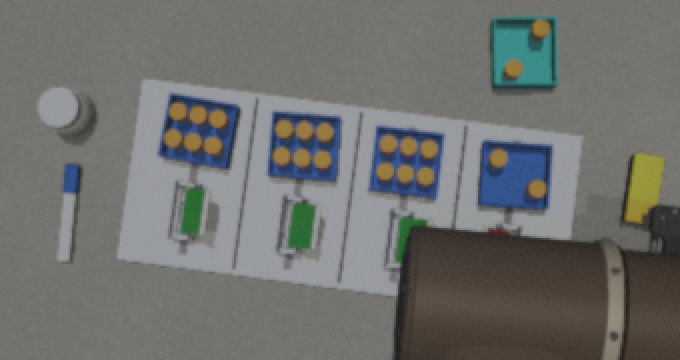

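The picture shows tags 1–3 green (192,212; 300,225; 410,238). Tag 4, which I didn't touch, still shows red at (503,230) beside the arm. Nothing else has moved, so I'm handing in.

```bash
python3 -c "
from rig import robot
print(robot.read_force(),robot.job_done())"
```

```text
the job is handed in; nothing more can be done
[-0.32057666  0.1012628  -0.14856398] None
```

I pushed the tags of the two full bins that showed red over to green, so the three full bins now show green and the not-full bin shows red; the job was handed in after about 17 s on the robot's clock, with no verdict returned.

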